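# Sort the drill-press batch: plates on the pin pallet, off-cuts to scrap by metal

## Robot

A 6-joint arm with a two-finger parallel gripper is mounted at the origin on the work surface. World frame = base frame: x ahead of the robot, y to its left, z up, the work surface at z = 0. Lengths are in m, angles in degrees, forces in N, time in s.
With the tool pointing down it reaches from about 0.325 to 1 m from the base axis. Payload 5.1 kg.
Tool frame: the origin (TCP) lies midway between the tips of the shut fingers; the grasp point (between the pads) lies 19 mm behind it; z points along the fingers, y is the direction in which the jaws open and shut (so a half turn about z gives the same grasp; the last joint's range is limited). The gripper opens to 85 mm and grips with 20 to 120 N. Pads are 22 mm wide; open, the fingers measure 114 mm over their backs; the gripper's body (76 mm by 85 mm) begins 54 mm behind the grasp point. The pads swing forward as they close: fully open they stand 13 mm farther back than shut.
Start: joints at [71.184, 7.093, 94.555, -0, 78.352, -4.733], TCP at [0.158, 0.63, 0.231] pointing down, gripper open.
Joint ranges: [-149.61, 149.61], [-58.7, 133.49], [1.44, 155.28], [-77.14, 257.14], [18.33, 153.61], [-166.67, 166.67]. Speed limits (degrees/s): [147.25, 147.25, 180, 180, 180, 180].

## Interface

Orientations are given as a 3x3 rotation matrix whose columns are the frame's x, y, z axes.
In Python, from plant import * gives the robot as it stands. The module is installed in compiled form; this text tells all that it offers.
- The arm moves only by the tool carry_out, never from a script. Its argument "steps" is a list of rows, each a list of 3 entries, a list of its own where there are three numbers: the turn, a rotation vector about the tool's x, y, z in rad, then the shift along the tool's x, y, z in cm, then the finger opening in cm, from 0 to 8.54. A call has 1 to 8 rows; each row shifts and turns the commanded pose from where the row before left it, along the tool's axes as they then stand; what a row does not reach is not made up. A row lasts 1/8 s, in which the tool goes at most 62.5 mm and 10.7 degrees, less where a joint would pass 70% of its speed; a pose out of reach is approached as far as the arm can. A call is refused whole if a number of a shift passes 6.25 or a number of a turn 0.188, either way. A call with a gripper value outside its range is refused whole. The fingers move at their own pace and stop on an object; the grip force is fixed at half the most. Time passes only in rows, so rows that do not move let the fingers close. It gives the time, the measured TCP pose, the force and the opening at its end, in the units of the state.
- read_state(): the state, without advancing time (a new reading comes with each control period).
- capture(name): name is "scene" or "top"; returns a dict with "color" (400x640x3 uint8, red, green, blue), "z_map" (400x640 float32, m along the optical axis (not along the pixel's ray), 0 where there is no reading), "camera_matrix" (3x3 intrinsics, pixels), "rvec" (rotation vector, rad) and "tvec" (3), from world to camera coordinates, as OpenCV has them. Camera axes: x right, y down, z forward; pixel columns grow to the right and rows downward; lengths in m; the calibration is good to about 2 mm. A picture is of the moment at which its call begins.
- job_done(): hands the job in, once; it reports no verdict.
Trained networks look in the newest picture that a camera, given by its name, has taken for a name from the list of things; names that differ only in an ending like _2 or _b are one class to them, and where a whole thing is asked for, a point or a joint stands for the part that bears it (a point fixed in the world has none). Each returns a list of dicts, best first, with "p" (0 to 1); they miss things now and then, are a little off and sometimes report something else, mostly with a low value. They report only what shows in the picture. A call takes as long as a camera call. They do not tell look-alikes from the thing itself.
- search_frame(label, camera): "bbox" ([centre column, centre row, width, height] in pixels, round what is visible of it).
- outline_of(label, camera): "mask" (400x640 bool, what is visible of it) and "bbox" ([centre column, centre row, width, height] in pixels, round what is visible of it).
The state is a dict: "clock": time; "qpos": joint angles; "joint_velocities": joint speeds; "joint_efforts": joint torques, N m; "eef_pos": TCP position; "eef_rot": TCP orientation; "wrist_force": force on the tool from outside, world axes, zero at the start; "wrist_torque": the same for the moment, N m; "finger_gap": opening from 0.0 (shut) to 1.0 (fully open).
Only numpy, scipy, OpenCV 4.12 (cv2) and the standard library are available. Lean on these libraries where they do the work, as an engineer would, in place of code of your own. Each camera call takes 0.05 s, during which the arm holds its last target. There are 200 camera calls.

## Task

Clear up the batch from the drill press: stack the two finished plates on the four pins of the green pallet, the heavy steel plate first, fully down on the pin shoulders, and the soft aluminium plate flat on top of it, lowering them and not letting them drop. Sort the off-cuts into the scrap bins by metal, lying inside: the rusty steel tube in the red ferrous bin, the aluminium profile and the brass hexagon bar in the blue non-ferrous bin. Leave the spray bottle and the file where they are.

Things in the scene. Friction and masses are not known exactly. Their poses are not given: they have to be found in the camera images.
- steel_plate: Finished steel plate, dark grey, 100 x 50 x 12 mm, about 0.42 kg, with a 12 mm hole near each corner, hole centres at x = +-38, y = +-14 mm. Origin: centre of its underside; x along the 100 mm side, z up. Fits the pallet either way round (half turn). Lies loose and flat on the bench.
- alu_plate: Finished aluminium plate, light silver, 100 x 50 x 10 mm, about 0.12 kg, with the same four 12 mm holes at x = +-38, y = +-14 mm. Origin: centre of its underside; x along the 100 mm side, z up. Fits the pallet either way round. Lies loose and flat on the bench.
- steel_tube: Off-cut of rust-spotted dark steel square tube with bright saw-cut ends, 40 x 40 mm outside, 3 mm wall, 80 mm long, about 0.26 kg, lying on the bench. Origin: centre of its underside; x along the tube.
- alu_profile: Off-cut of bright slotted aluminium profile, 30 x 30 mm, 90 mm long, about 0.12 kg, lying on the bench. Origin: centre of its underside; x along its length.
- brass_hex: Off-cut of yellow brass hexagon bar, 27 mm across flats (31 mm across corners), 65 mm long, about 0.3 kg, lying on a flat. Origin: centre of its underside; x along the bar, z up. Gripped level across y the fingers meet the corners at 13.5 mm height.
- pallet: Stacking pallet, does not move: green base 140 x 80 x 10 mm with four steel shouldered pins at x = +-38, y = +-14 mm. Shoulders 18 mm across, their tops 22 mm above the bench: plates rest on these. Above them pins of 8 mm diameter rise to 60 mm, the last 7 mm tapering to 3 mm. Origin: centre of the base's underside on the bench; x along the 140 mm side, z up.
- red_bin: Red ferrous scrap bin, open tray, does not move: 130 (x) x 180 (y) mm outside, 55 mm high, walls and floor 5 mm. Origin: centre of its underside.
- blue_bin: Blue non-ferrous scrap bin, open tray, same size as the red one: 130 (x) x 180 (y) mm outside, 55 mm high, walls and floor 5 mm; does not move. Origin: centre of its underside.
- spray_bottle: Bystander: white spray bottle with green band and yellow trigger head, 60 mm diameter, 174 mm high, standing beyond the work. Origin: centre of its underside.
- file: Bystander: hand file with orange handle, 230 mm long, 26 mm high, lying beyond the work. Origin: under its middle; x along it towards the blade.
There are look-alikes about, which are no part of the job. What is shaped like the alu_plate but purple or turquoise is not meant.

How it is judged (in metres and radians):
On the way:
1. the steel plate is down on the pin shoulders of the pallet, released, with the aluminium plate not on the pins (x of steel_plate in the frame of pallet between -0.006 and 0.006 m and y of steel_plate in the frame of pallet between -0.006 and 0.006 m and z of steel_plate in the frame of pallet between 0.019 and 0.0255 m and angle between steel_plate's own z axis and vertical below 0.07 rad and angle between the x axis of steel_plate and the x axis of pallet, either way round below 0.2 rad and linear speed of steel_plate below 0.03 m/s and angular speed of steel_plate below 0.3 rad/s and contact force between the fingers and steel_plate below 0.05 N and horizontal distance between alu_plate and pallet above 0.03 m), for 0.2 s.
At the end, for the whole second after the job is handed in: Steel plate level on the pin shoulders, aluminium plate level on it (each within 6 mm of centre, 3.5 mm of height, 0.2 rad of direction, either way round); tube in the red bin, profile and brass in the blue (centre inside the walls, underside below 50 mm, lying); all released, at rest (x of steel_plate in the frame of pallet between -0.006 and 0.006 m and y of steel_plate in the frame of pallet between -0.006 and 0.006 m and z of steel_plate in the frame of pallet between 0.019 and 0.0255 m and angle between each of steel_plate, alu_plate's own z axis and vertical below 0.07 rad and angle between the x axis of each of steel_plate, alu_plate and the x axis of pallet, either way round below 0.2 rad and linear speed of each of steel_plate, alu_plate, steel_tube, alu_profile, brass_hex below 0.03 m/s and angular speed of each of steel_plate, alu_plate, steel_tube, alu_profile, brass_hex below 0.3 rad/s and x of alu_plate in the frame of pallet between -0.006 and 0.006 m and y of alu_plate in the frame of pallet between -0.006 and 0.006 m and z of alu_plate in the frame of pallet between 0.0305 and 0.0375 m and x of steel_tube in the frame of red_bin between -0.06 and 0.06 m and y of steel_tube in the frame of red_bin between -0.085 and 0.085 m and z of steel_tube in the frame of red_bin between 0 and 0.05 m and angle between steel_tube's own x axis and vertical between 1 and 2.14 rad and x of alu_profile in the frame of blue_bin between -0.06 and 0.06 m and y of alu_profile in the frame of blue_bin between -0.085 and 0.085 m and z of alu_profile in the frame of blue_bin between 0 and 0.05 m and angle between alu_profile's own x axis and vertical between 1 and 2.14 rad and x of brass_hex in the frame of blue_bin between -0.06 and 0.06 m and y of brass_hex in the frame of blue_bin between -0.085 and 0.085 m and z of brass_hex in the frame of blue_bin between 0 and 0.05 m and angle between brass_hex's own x axis and vertical between 1 and 2.14 rad); the robot touches nothing.
It fails at once if the steel plate is dropped or thrown (moves faster than 0.6 m/s out of the fingers) (linear speed of steel_plate above 0.6 m/s and contact force between the fingers and steel_plate below 0.05 N).
It fails at once if the alu plate is dropped or thrown (moves faster than 0.6 m/s out of the fingers) (linear speed of alu_plate above 0.6 m/s and contact force between the fingers and alu_plate below 0.05 N).
It fails at once if the spray bottle is shifted by more than 30 mm or tipped (distance of spray_bottle from where it was at the start of the episode above 0.03 m or angle between spray_bottle's own z axis and vertical above 0.4 rad).
It fails at once if the file is shifted by more than 30 mm (distance of file from where it was at the start of the episode above 0.03 m).
It also fails if it takes over 128 s, if anything falls off the work surface, if the arm or the gripper's body presses on something with over 40 N, if the wrist force passes 120 N, or if a joint passes its speed limit or range.

## Working session

There is one attempt and no reset: what is moved stays moved. The work goes in short steps, Python scripts to look and compute and a tool call to move; the robot and the scene stay as the last step left them, time stands still between calls to the robot, and variables do not carry over. Pictures are saved under pics/ and viewed, about 12 in all and at most 16, crops included, and the job is handed in when it is done.

Besides the shell and the picture viewer there is one more tool, called as name([rows], argument=value, ...), one row to a line, values as JSON. carry_out: Moves the arm, as the interface text tells. Its arguments: {"type":"object","properties":{"steps":{"type":"array"}},"required":["steps"]}

```bash
mkdir -p pics
cat > h.py <<'E'
from plant import *
import numpy as np, cv2
def cam(n):
    c=capture(n); R=cv2.Rodrigues(np.array(c["rvec"],float))[0]; t=np.array(c["tvec"],float).ravel()
    K=np.array(c["camera_matrix"]); z=c["z_map"]; v,u=np.mgrid[:400,:640]
    P=np.stack([(u-K[0,2])/K[0,0]*z,(v-K[1,2])/K[1,1]*z,z],-1)
    W=(P-t)@R; W[z==0]=np.nan
    return c["color"],W,(K,R,t)
def save(n,img,s=1):
    cv2.imwrite("pics/"+n+".png",cv2.resize(img[...,::-1],None,fx=s,fy=s,interpolation=cv2.INTER_CUBIC))
E
python3 - <<'E'
from h import *
for n in ("top","scene"):
    c,W,k=cam(n); save(n+"0",c,1.25); print(n,-k[1].T@k[2])
    for l in "steel_plate alu_plate steel_tube alu_profile brass_hex pallet red_bin blue_bin spray_bottle file".split():
        for d in outline_of(l,n)[:4]:
            m=d["mask"]; p=W[m]; p=p[~np.isnan(p[:,0])]
            if len(p)<5: continue
            zt=np.percentile(p[:,2],90); q=p[abs(p[:,2]-zt)<.006]
            r=cv2.minAreaRect((q[:,:2]*1000).astype(np.float32))
            print(l,round(d["p"],2),np.round(d["bbox"]),"z",round(zt,3),"rect",np.round(r[0]),np.round(r[1]),round(r[2],1),c[m].mean(0).round())
s=read_state();print(s)
E
```

```text
top [0.4445875  0.00689596 1.18510063]
steel_plate 0.65 [249. 229.  42.  32.] z 0.014 rect [449. 174.] [100.  49.] 67.6 [80. 81. 83.]
alu_plate 0.97 [394. 167.  37.  30.] z 0.012 rect [ 620. -222.] [ 48. 101.] 27.1 [193. 198. 198.]
alu_plate 0.83 [383. 114.  36.  36.] z 0.012 rect [ 763. -188.] [100.  50.] 45.3 [ 53. 138. 133.]
alu_plate 0.82 [397. 285.  44.  28.] z 0.012 rect [ 292. -220.] [99. 50.] 61.1 [108.  60. 130.]
steel_tube 0.66 [309. 237.  25.  29.] z 0.042 rect [430.  15.] [40. 80.] 48.7 [101.  85.  78.]
steel_tube 0.2 [165. 215.  85.  63.] z 0.055 rect [487. 389.] [183. 134.] 79.4 [143.  41.  38.]
alu_profile 0.86 [227. 163.  36.  27.] z 0.032 rect [631. 237.] [31. 89.] 21.1 [164. 163. 160.]
alu_profile 0.7 [162. 147.  39.  34.] z 0.174 rect [658. 366.] [73. 20.] 71.7 [103. 101.  71.]
brass_hex 0.8 [381. 230.  12.  28.] z 0.029 rect [ 438. -177.] [63. 22.] 12.9 [161. 127.  66.]
pallet 0.83 [308. 147.  39.  55.] z 0.017 rect [668.  14.] [138.  76.] 13.0 [ 71. 111.  88.]
red_bin 0.98 [165. 216.  79.  65.] z 0.055 rect [487. 388.] [183. 134.] 79.4 [143.  40.  37.]
blue_bin 0
[... 1652 characters left out ...]
-04,
        7.83514665e+01, -4.73320360e+00]), 'joint_velocities': array([ 0.06558849,  0.06097291, -0.04028481,  0.10587601, -0.00497658,
       -0.10620874]), 'joint_efforts': array([-2.29951627e-05, -4.23583853e+01, -3.65768766e+01, -3.93306686e-05,
        3.99541177e-04,  7.55685051e-06]), 'eef_pos': array([0.15820367, 0.63044199, 0.23131767]), 'eef_rot': array([[-9.69941611e-01,  2.43337773e-01,  5.84520740e-06],
       [ 2.43337772e-01,  9.69941611e-01, -8.06688246e-06],
       [-7.63248709e-06, -6.40204521e-06, -1.00000000e+00]]), 'wrist_force': array([0.44184464, 0.14542731, 0.76199885]), 'wrist_torque': array([0.0252203 , 0.05981806, 0.01496002]), 'finger_gap': 0.9974125859202798}
```

View pics/top0.png

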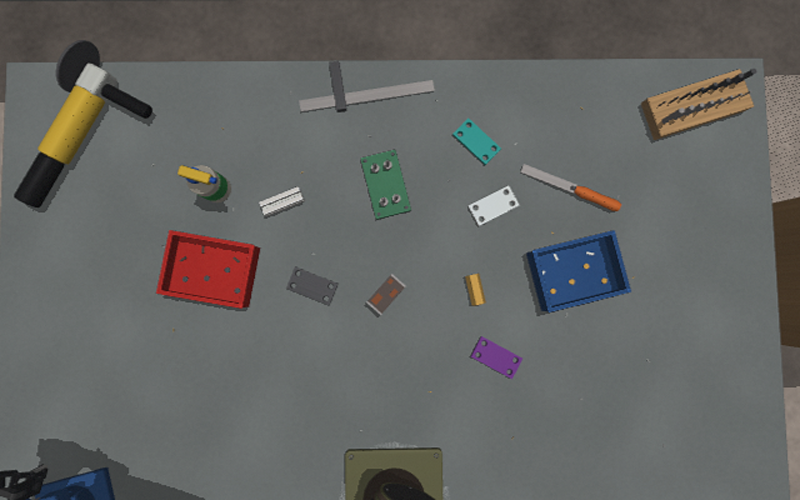

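View pics/scene0.png

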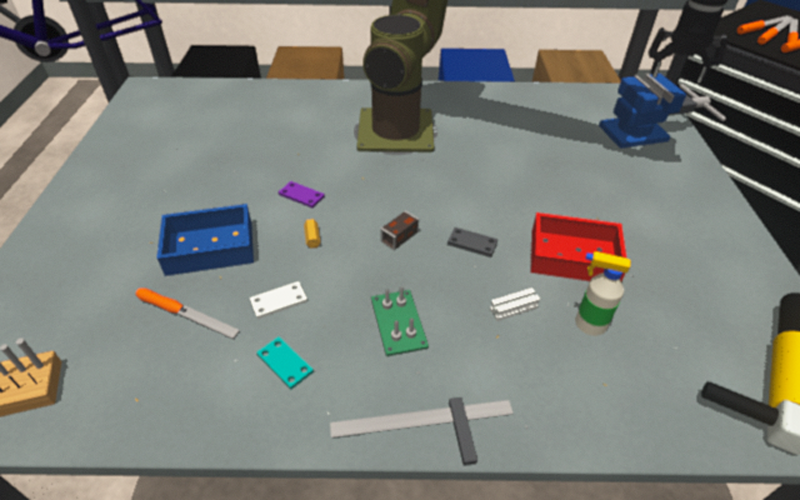

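The top view shows the steel plate at (312,285), the silver plate at (493,205), the tube at (385,295), the profile at (281,202), the brass at (474,290) and the pallet at (385,185). The purple and turquoise plates are the decoys. The networks agree with this. Next I refine the pallet and plate poses.

```bash
cat >> h.py <<'E'
def go(x,y,z,psi):
    s=read_state(); R=s["eef_rot"]; p=s["eef_pos"]
    cur=np.degrees(np.arctan2(R[1,1],R[0,1])); d=(psi-cur+90)%180-90
    print("TCP",p.round(4),"psi",round(cur,2),"q6",s["qpos"][5].round(1),"gap",round(s["finger_gap"],3),"F",s["wrist_force"].round(1),"t",s["clock"])
    a=np.radians(-d); c=cv2.Rodrigues(np.array([0,0,a]))[0]
    e=np.array([x,y,z])-p
    print("turn z total %.4f rad;"%a,"shift before turn",(R.T@e*100).round(2),"after turn",((R@c).T@e*100).round(2))
def pallet(n):
    c,W,k=cam(n); X=W
    near=np.hypot(X[...,0]-.67,X[...,1]-.012)<.09
    base=near&(X[...,2]>.005)&(X[...,2]<.014); pins=near&(X[...,2]>.034)&(X[...,2]<.07)
    r=cv2.minAreaRect((X[base][:,:2]*1000).astype(np.float32))
    P=X[pins]; th=np.radians(r[2] if r[1][0]>r[1][1] else r[2]-90)
    u=np.array([np.cos(th),np.sin(th)]);v=np.array([-u[1],u[0]]);o=np.array(r[0])/1000
    cs=[]
    for a in(1,-1):
        for b in(1,-1):
            q=P[(np.linalg.norm(P[:,:2]-o-a*.038*u-b*.014*v,axis=1)<.011)]; cs.append(q[:,:2].mean(0)*1000)
    cs=np.array(cs); d=(cs[0]+cs[1]-cs[2]-cs[3])
    print(n,"pallet base",np.round(r[0],1),np.round(r[1]),round(r[2],1),"pins mean",cs.mean(0).round(1),"yaw",np.degrees(np.arctan2(d[1],d[0])).round(1),"spread",(cs-cs.mean(0))@np.stack([u,v],1).round(3))
E
python3 - <<'E'
from h import *
pallet("top");pallet("scene")
go(.4505,.172,.12,-22.2)
E
```

```text
top pallet base [665.7  10.3] [152. 150.] 17.2 pins mean [667.9  13.5] yaw 14.3 spread [[ 38.60355881  11.80652071]
 [ 36.78805815 -15.71807031]
 [-37.18430402  16.379027  ]
 [-38.20731294 -12.4674774 ]]
scene pallet base [669.6   8.3] [150.  80.] 13.3 pins mean [673.9   8.9] yaw 13.9 spread [[ 37.81223669  14.40833893]
 [ 38.03903113 -13.6571554 ]
 [-38.24934034  13.66168249]
 [-37.60192747 -14.41286602]]
TCP [0.1582 0.6305 0.2313] psi 75.92 q6 -4.7 gap 1.002 F [-0.1 -0.4 -0. ] t 1.2
turn z total -1.4291 rad; shift before turn [-39.51 -37.36  11.13] after turn [ 31.4  -44.39  11.13]
```

carry_out([
  [[0,0,0],[-4.3,-4.1,0],8.54],
  [[0,0,0],[-4.3,-4.1,0],8.54],
  [[0,0,0],[-4.3,-4.1,0],8.54],
  [[0,0,0],[-4.3,-4.1,0],8.54],
  [[0,0,0],[-4.3,-4.1,0],8.54],
  [[0,0,0],[-4.3,-4.1,0],8.54],
  [[0,0,0],[-4.3,-4.1,0],8.54],
  [[0,0,0],[-4.3,-4.1,0],8.54],
])

```text
clock: 2.2
eef_pos: [0.4128, 0.2269, 0.2317]
eef_rot: [[-0.97, 0.243, 0.001], [0.243, 0.97, 0.001], [-0.001, 0.001, -1.0]]
wrist_force: [1.5, 0.9, -0.1]
finger_gap: 0.998
```

carry_out([
  [[0,0,0.1712],[0,0,0],8.54],
  [[0,0,0.1712],[0,0,0],8.54],
  [[0,0,0.1712],[0,0,0],8.54],
  [[0,0,0.1712],[0,0,0],8.54],
  [[0,0,0.1712],[0,0,0],8.54],
  [[0,0,0.1712],[0,0,0],8.54],
  [[0,0,0.1712],[0,0,0],8.54],
  [[0,0,0.1712],[0,0,0],8.54],
])

```text
clock: 3.2
eef_pos: [0.412, 0.2286, 0.2315]
eef_rot: [[0.05, 0.999, 0.0], [0.999, -0.05, 0.0], [0.0, 0.0, -1.0]]
wrist_force: [0.2, 0.3, 0.5]
finger_gap: 0.999
```

carry_out([
  [[0,0,0.1712],[0,0,3.0],8.54],
  [[0,0,0.1712],[0,0,3.0],8.54],
  [[0,0,0],[0,0,0],8.54],
])

```text
clock: 3.58
eef_pos: [0.4103, 0.2279, 0.1688]
eef_rot: [[0.376, 0.927, -0.005], [0.927, -0.376, -0.002], [-0.004, -0.004, -1.0]]
wrist_force: [-0.1, -0.1, -0.8]
finger_gap: 0.997
```

Run:
```python
from h import *
go(.4505,.172,.12,-22.2)
for n in("top","scene"):
    c,W,k=cam(n); s=read_state(); p=s["eef_pos"]
    m=(np.linalg.norm(W[...,:2]-p[:2],axis=2)<.09)&(W[...,2]>p[2]-.03)&(W[...,2]<p[2]+.03)
    q=W[m]; y=s["eef_rot"][:2,1];x=s["eef_rot"][:2,0]
    a=(q[:,:2]-p[:2])@y;b=(q[:,:2]-p[:2])@x
    print(n,len(q),"y range",a.min(),a.max(),"x range",b.min(),b.max(),"zmin",q[:,2].min()-p[2])
```

```text
TCP [0.4103 0.2279 0.1688] psi -22.06 q6 44.6 gap 0.997 F [-0.1 -0.1 -0.8] t 3.575
turn z total 0.0024 rad; shift before turn [-3.65  5.84  4.87] after turn [-3.63  5.85  4.87]
top 6 y range 0.040571817104573304 0.04839344100759964 x range -0.010159860558697897 -0.005264958268265025 zmin 0.009303469076206022
scene 62 y range -0.04475476311397898 0.058938155484169835 x range -0.012851974854038656 0.009391348502078109 zmin 0.010869076894614277
```

carry_out([
  [[0,0,0],[-1.8,2.9,1.5],6.5],
  [[0,0,0],[-1.85,2.94,1.5],6.5],
  [[0,0,0],[0,0,4],6.5],
  [[0,0,0],[0,0,4],6.5],
  [[0,0,0],[0,0,4],6.5],
  [[0,0,0],[0,0,0],6.5],
  [[0,0,0],[0,0,0],6.5],
])

```text
clock: 4.55
eef_pos: [0.4543, 0.1733, 0.0238]
eef_rot: [[0.377, 0.926, 0.004], [0.926, -0.377, 0.001], [0.002, 0.003, -1.0]]
wrist_force: [0.3, -1.0, 0.5]
finger_gap: 0.765
```

Run:
```python
from h import *
go(.4505,.172,-.002,-22.2)
c,W,k=cam("scene");save("a1",c[130:250,270:470],4)
```

```text
TCP [0.4543 0.1733 0.0238] psi -22.12 q6 36.7 gap 0.765 F [ 0.3 -1.   0.5] t 4.55
turn z total 0.0013 rad; shift before turn [-0.27 -0.31  2.57] after turn [-0.27 -0.31  2.57]
```

View pics/a1.png

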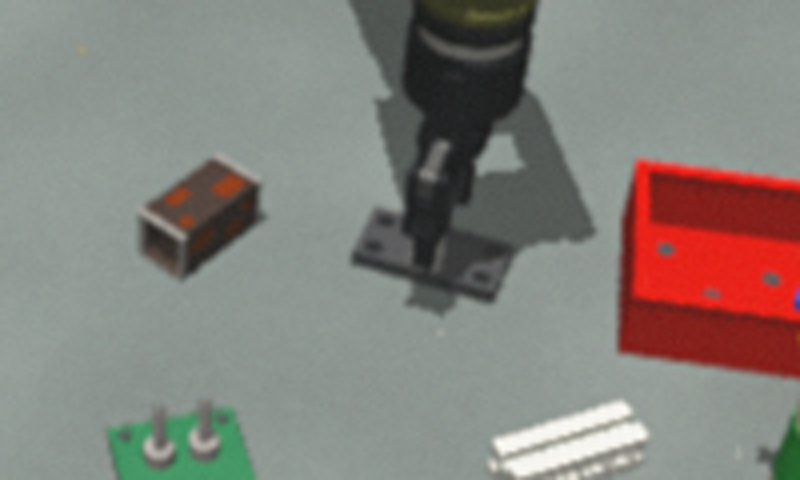

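The jaws straddle the plate at about (435,260), with the near finger just in front of its edge. Next I make the small correction, go down and grip.

carry_out([
  [[0,0,0],[-0.27,-0.31,1.0],6.5],
  [[0,0,0],[0,0,1.0],6.5],
  [[0,0,0],[0,0,0.5],6.5],
  [[0,0,0],[0,0,0],6.5],
  [[0,0,0],[0,0,0],4.0],
  [[0,0,0],[0,0,0],4.0],
  [[0,0,0],[0,0,0],4.0],
  [[0,0,0],[0,0,0],4.0],
])

```text
clock: 5.6
eef_pos: [0.4496, 0.1717, -0.0026]
eef_rot: [[0.377, 0.926, 0.002], [0.926, -0.377, 0.0], [0.001, 0.002, -1.0]]
wrist_force: [-0.3, -0.6, 5.7]
finger_gap: 0.568
```

carry_out([
  [[0,0,0],[0,0,0],4.0],
  [[0,0,0],[0,0,0],4.0],
  [[0,0,0],[0,0,-2],4.0],
  [[0,0,0],[0,0,-4],4.0],
  [[0,0,0],[0,0,-4],4.0],
  [[0,0,0],[0,0,-2],4.0],
  [[0,0,0],[0,0,0],4.0],
])

```text
clock: 6.48
eef_pos: [0.449, 0.1716, 0.1171]
eef_rot: [[0.377, 0.926, 0.002], [0.926, -0.377, 0.001], [0.002, 0.002, -1.0]]
wrist_force: [0.3, 0.1, -3.7]
finger_gap: 0.569
```

```bash
cat >> h.py <<'E'
def held(n,zlo,zhi,w=.07):
    # plate in the fingers: outline of pixels in its height band
    c,W,k=cam(n); s=read_state(); p=s["eef_pos"]
    m=(np.linalg.norm(W[...,:2]-p[:2],axis=2)<w)&(W[...,2]>zlo)&(W[...,2]<zhi)
    q=W[m]; r=cv2.minAreaRect((q[:,:2]*1000).astype(np.float32))
    print(n,len(q),"rect",np.round(r[0],1),np.round(r[1],1),round(r[2],1),"z",np.median(q[:,2]).round(4))
E
python3 - <<'E'
from h import *
go(.6695,.0115,.12,-76.4)
z=read_state()["eef_pos"][2]
for n in("top","scene"): held(n,z-.006,z+.022)
c,W,k=cam("scene");save("a2",c[130:250,270:470],4)
E
```

```text
TCP [0.449  0.1716 0.1171] psi -22.17 q6 36.7 gap 0.569 F [ 0.3  0.1 -3.7] t 6.475
turn z total 0.9464 rad; shift before turn [-6.5  26.46 -0.24] after turn [17.67 20.75 -0.24]
top 116 rect [436.7 140. ] [27.3 45.5] 67.8 z 0.1314
scene 524 rect [451.9 168.8] [100.3  73.4] 68.1 z 0.1292
```

View pics/a2.png

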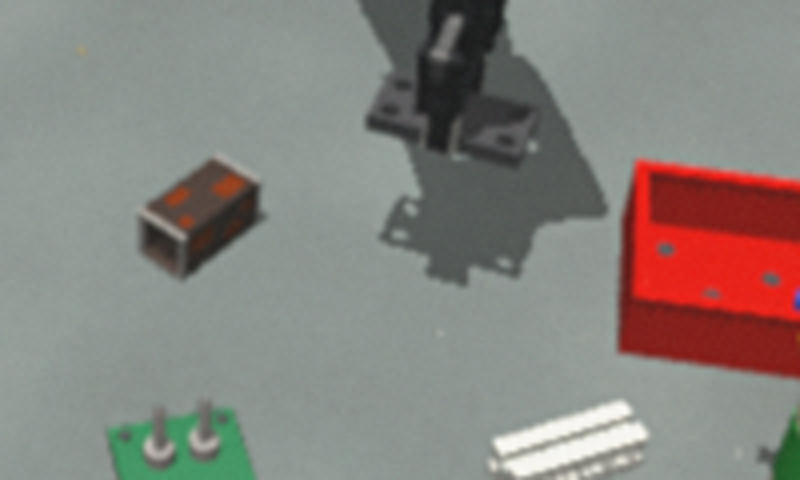

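Plate is held level: the scene crop shows it at (450,120), and the wrist force is about 4 N. Next I turn it and carry it to above the pins.

carry_out([
  [[0,0,0.158],[0,0,0],4.0],
  [[0,0,0.158],[0,0,0],4.0],
  [[0,0,0.158],[0,0,0],4.0],
  [[0,0,0.158],[0,0,0],4.0],
  [[0,0,0.158],[0,0,0],4.0],
  [[0,0,0.157],[0,0,0],4.0],
  [[0,0,0],[0,0,0],4.0],
])

```text
clock: 7.5
eef_pos: [0.4472, 0.1711, 0.1143]
eef_rot: [[0.972, 0.236, -0.003], [0.236, -0.972, -0.001], [-0.004, 0.0, -1.0]]
wrist_force: [0.0, 0.6, -4.2]
finger_gap: 0.569
```

carry_out([
  [[0,0,0],[2.5,2.9,0],4.0],
  [[0,0,0],[3.5,4.15,0],4.0],
  [[0,0,0],[3.5,4.15,0],4.0],
  [[0,0,0],[3.5,4.15,0],4.0],
  [[0,0,0],[3.0,3.5,0],4.0],
  [[0,0,0],[1.7,1.9,0],4.0],
  [[0,0,0],[0,0,0],4.0],
  [[0,0,0],[0,0,0],4.0],
])

```text
clock: 8.5
eef_pos: [0.668, 0.0116, 0.1148]
eef_rot: [[0.972, 0.236, -0.003], [0.236, -0.972, 0.0], [-0.003, -0.001, -1.0]]
wrist_force: [-0.7, -0.5, -4.8]
finger_gap: 0.569
```

Run:
```python
from h import *
go(.670,.0112,.09,-76.4)
z=read_state()["eef_pos"][2]
for n in("top","scene"): held(n,z-.006,z+.022)
```

```text
TCP [0.668  0.0116 0.1148] psi -76.36 q6 72.7 gap 0.569 F [-0.7 -0.5 -4.8] t 8.5
turn z total 0.0008 rad; shift before turn [0.19 0.09 2.48] after turn [0.19 0.09 2.48]
top 45 rect [654.2   4.4] [16.3 58.8] 14.0 z 0.1287
scene 817 rect [675.1  12.5] [97.3 71.9] 28.5 z 0.1291
```

carry_out([
  [[0,0,0],[0.19,0.09,2.0],4.0],
  [[0,0,0],[0,0,2.0],4.0],
  [[0,0,0],[0,0,0.8],4.0],
  [[0,0,0],[0,0,0],4.0],
])

```text
clock: 9.1
eef_pos: [0.6701, 0.0109, 0.0664]
eef_rot: [[0.972, 0.235, -0.003], [0.235, -0.972, 0.0], [-0.003, -0.001, -1.0]]
wrist_force: [-0.5, -0.2, -4.4]
finger_gap: 0.566
```

```bash
cat >> h.py <<'E'
def plate(n,zt,o=None,yaw=None,off=0):
    # top face at height zt: hole-free outline in TCP frame axes, fingers (|u|<18) left out
    c,W,k=cam(n); s=read_state(); p=s["eef_pos"][:2]*1000 if o is None else np.array(o)
    th=np.arctan2(*s["eef_rot"][1::-1,0]) if yaw is None else np.radians(yaw)
    u=np.array([np.cos(th),np.sin(th)]); v=np.array([-u[1],u[0]])
    d=W[...,:2]*1000-p; a=d@u;b=d@v
    m=(abs(W[...,2]-zt)<.004)&(abs(a)<65)&(abs(a)>18)&(abs(b)<40)
    q=np.c_[a[m],b[m]].astype(np.float32)
    r=cv2.minAreaRect(q); ang=r[2] if r[2]<45 else r[2]-90
    print(n,"top face vs ref: centre (u,v)",np.round(r[0],1),"size",np.round(r[1],1),"dyaw",round(ang,1),len(q),"zmed",np.median(W[m][:,2]).round(4))
def overlay(n,name,crop,pts,s=4):
    c,W,(K,R,t)=cam(n)
    img=cv2.resize(c[crop[0]:crop[1],crop[2]:crop[3]],None,fx=s,fy=s,interpolation=cv2.INTER_CUBIC)
    uv=cv2.projectPoints(np.array(pts,float),cv2.Rodrigues(R)[0],t,K,None)[0].reshape(-1,2)
    for q in uv: cv2.circle(img,tuple(int(i) for i in ((q-[crop[2],crop[0]]+.5)*s)),3,(255,0,255),-1)
    cv2.imwrite("pics/"+name+".png",img[...,::-1])
E
python3 - <<'E'
from h import *
go(.670,.0112,.067,-76.4)
p=read_state()["eef_pos"]
plate("scene",p[2]+.0146); plate("top",p[2]+.0146)
th=np.radians(13.6);u=np.array([np.cos(th),np.sin(th),0]);v=np.array([-u[1],u[0],0]);o=np.array([.6715,.0092,0])
H=[o+a*.038*u+b*.014*v+[0,0,.06] for a in(1,-1) for b in(1,-1)]
overlay("scene","a3",(170,300,240,400),H,5)
E
```

```text
TCP [0.6701 0.0109 0.0664] psi -76.43 q6 72.8 gap 0.566 F [-0.5 -0.2 -4.4] t 9.1
turn z total -0.0005 rad; shift before turn [-0.   -0.03 -0.06] after turn [-0.   -0.03 -0.06]
scene top face vs ref: centre (u,v) [ 3.6 -1.1] size [50.3 97.1] dyaw -0.2 356 zmed 0.0804
top top face vs ref: centre (u,v) [0. 0.] size [0. 0.] dyaw 0.0 0 zmed nan
  return _methods._mean(a, axis=axis, dtype=dtype,
  ret = ret.dtype.type(ret / rcount)
```

View pics/a3.png

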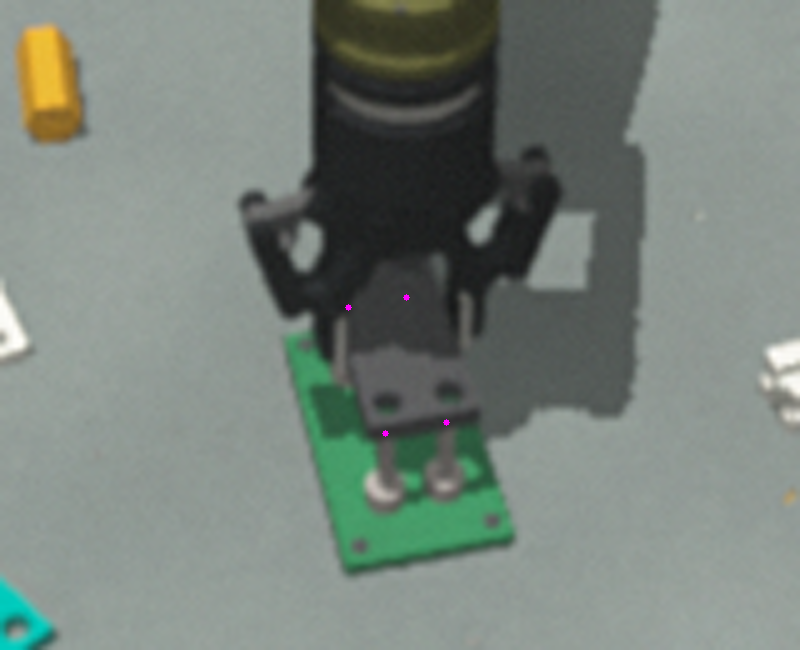

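The scene crop shows the pin columns at (388,440) and (446,430), the plate's near holes at (387,401) and (450,390), and the shoulders at (384,487) and (443,474). I back-project these to get the relative offset in a single camera.

Run:
```python
from h import *
c,W,(K,R,t)=cam("scene")
def bp(x,y,z):
    d=R.T@np.linalg.inv(K)@np.array([x/5-.5+240,y/5-.5+170,1]);o=-R.T@t
    return ((o+d*(z-o[2])/d[2])*1000)[:2]
th=np.radians(13.6);u=np.array([np.cos(th),np.sin(th)]);v=np.array([-u[1],u[0]]);o=np.array([670,11.])
f=lambda *a:(np.array([u,v])@(bp(*a)-o)).round(1)
print("holes",f(387,401,.081),f(450,390,.081));print("shoulders",f(384,487,.022),f(443,474,.022))
print("base corners",f(347,570,.010),f(513,539,.010),f(287,335,.010))
g=cv2.cvtColor(c,cv2.COLOR_RGB2GRAY); print(g[244:256,312:336])
print(g[260:274,310:336])
```

```text
holes [ 37.7 -15.4] [37.8 13.1]
shoulders [ 40.1 -16.6] [38.9 11.4]
base corners [ 72.3 -41. ] [72.5 36. ] [-68.8 -40.1]
[[ 96  95  93  97  94  94  95  96  97  95  95  94  95  96  95  93  90  93
   95  90  91  88  88  89]
 [ 95  96  96  95  94  97  96  95  95  95  94  91  95  95  96  90  83  84
   87  88  92  91  89  89]
 [ 94  96  96  95  95  96  95  96  96  95  94  94  94  95  94  82  68  64
   71  76  83  90  89  87]
 [ 89  97  97  93  90  91  94  95  97  95  94  97  98  96  88  68  53  52
   55  59  72  88  91  89]
 [ 92  99  93  85  77  75  76  85  91  97  94  95  97  96  88  68  52  52
   52  52  68  86  92  91]
 [ 87  94  84  67  55  56  56  66  83  95  97  95  95  98  93  79  67  65
   63  66  75  89  92  91]
 [ 80  92  77  58  47  53  51  57  81  95  95  95  95  95  95  92  84  83
   81  81  91  89  93  87]
 [ 74  92  84  65  63  62  64  67  87  96 100  97  96  96  95  95  92  90
   85  86  85  80  79  78]
 [ 66  89  94  88  84  82  80  84  94  94  97  94  91  92  91  85  84  75
   71  67  59  58  55  60]
 [ 67  83  95  98  96  93  92  88  89  86  85  83  78  71  66  64  57 
[... 1060 characters left out ...]
81  90 117
  149 158 134 107  88  77  74  73]
 [125 122 128 143 172 187 178 157 143 125 101  86  83  81  78  81  89 102
  116 117 102  92  93  96  95  94]
 [125 124 124 115 137 165 174 169 157 129  96  78  75  73  79  94 104 102
  101  99  97  99 115 121 121 121]
 [124 128 122 109 108 119 127 127 113  97  92  97  96  94 101 114 119 119
  113 111 111 116 125 126 126 125]
 [125 126 125 116 109 103 104 101  94  95 111 117 122 121 123 125 128 126
  124 121 125 126 126 125 125 126]
 [126 127 127 123 119 111 109 107 108 112 123 127 126 125 126 126 124 125
  124 125 124 125 125 126 126 124]
 [126 127 125 124 120 120 120 119 120 120 126 126 125 122 125 126 125 124
  125 125 125 129 125 125 124 122]]
```

Run:
```python
from h import *
c,W,(K,R,t)=cam("scene")
def bp(x,y,z):
    d=R.T@np.linalg.inv(K)@np.array([x,y,1.]);o=-R.T@t
    return ((o+d*(z-o[2])/d[2])*1000)[:2]
th=np.radians(13.6);u=np.array([np.cos(th),np.sin(th)]);v=np.array([-u[1],u[0]]);o=np.array([670,11.])
f=lambda *a:(np.array([u,v])@(bp(*a)-o)).round(1)
g=cv2.cvtColor(c,cv2.COLOR_RGB2GRAY).astype(float)
# hole centroids by darkness
for x0,x1,y0,y1 in((313,322,246,253),(325,335,244,252)):
    w=np.clip(90-g[y0:y1,x0:x1],0,None); w[w<8]=0; yy,xx=np.mgrid[y0:y1,x0:x1]
    X,Y=(w*xx).sum()/w.sum(),(w*yy).sum()/w.sum(); print("hole",X,Y,f(X,Y,.0795),f(X,Y,.081))
print("near edge",f(324,253.1,.081))
print(c[256:264,312:336,0]); 
K0=K
for a in((.706,.000),): pass
uu=np.r_[u,0];vv=np.r_[v,0]
P=[np.r_[o,0]/1000+.038*uu+b*.014*vv+[0,0,h] for b in(-1,1) for h in(.022,.03,.04,.05)]
print(cv2.projectPoints(np.array(P),cv2.Rodrigues(R)[0],t,K,None)[0].reshape(-1,2).round(1))
```

```text
hole 316.89179104477614 249.80037313432837 [ 36.8 -15.2] [ 38.  -15.5]
hole 329.56747967479674 247.74959349593496 [37.3 13.4] [38.5 13. ]
near edge [50.2 -2.5]
[[ 46  50  53  55  55  52  51  51  49  51  49  52  51  48  50  62  75  85
   86  63  47  43  46  49]
 [ 50  49  48  54  60  63  61  55  46  48  43  46  47  44  48  67  84  90
   83  58  44  44  43  49]
 [ 61  58  61  63  77  84  76  56  46  45  45  46  47  44  50  69  86  92
   80  58  44  44  43  46]
 [ 66  63  65  73  88  94  80  57  48  43  46  45  48  45  47  71  89  92
   78  53  44  45  48  44]
 [ 69  69  62  72  89  93  80  58  46  44  44  46  40  44  50  70  88  90
   78  60  46  45  43  41]
 [ 70  70  69  73  87  89  78  57  47  45  45  46  46  52  67  80  93  92
   84  73  58  54  49  44]
 [ 70  67  72  77  87  91  80  54  43  44  46  43  49  73  95 102  94  93
   95  94  82  70  57  46]
 [ 70  78  94  94  91  92  84  64  52  51  45  45  55  93 111 109  96  95
   99 108  92  75  69  58]]
[[317.2 266. ]
 [317.3 263.9]
 [317.3 261.2]
 [317.4 258.4]
 [329.1 263.8]
 [329.2 261.7]
 [329.3 259. ]
 [329.5 256.2]]
```

Run:
```python
from h import *
c,W,(K,R,t)=cam("scene")
th=np.radians(13.6);u=np.array([np.cos(th),np.sin(th),0]);v=np.array([-u[1],u[0],0]);o=np.array([.670,.011,0])
def prof(a0,a1,b,z,step=.001):
    A=np.arange(a0,a1,step); P=np.array([o+a*u+b*v+[0,0,z] for a in A])
    uv=cv2.projectPoints(P,cv2.Rodrigues(R)[0],t,K,None)[0].astype(np.float32)
    s=cv2.remap(c.astype(np.float32),uv[...,0],uv[...,1],cv2.INTER_LINEAR)[:,0]
    return A*1000,s[:,1]-s[:,0]
print("near edge, G-R along u at z=.010")
acc=np.mean([prof(.058,.092,b,.010)[1] for b in np.linspace(-.025,.025,11)],0);print(list(zip(range(58,92),acc.round())))
acc=np.mean([prof(-.085,-.06,b,.010)[1] for b in (-.036,-.033,-.031,-.028)],0);print("far",list(zip(range(-85,-60),acc.round())))
# shoulder tops: brightness centroid at z=.022
```

```text
near edge, G-R along u at z=.010
[(58, np.float32(83.0)), (59, np.float32(83.0)), (60, np.float32(83.0)), (61, np.float32(83.0)), (62, np.float32(83.0)), (63, np.float32(84.0)), (64, np.float32(84.0)), (65, np.float32(85.0)), (66, np.float32(85.0)), (67, np.float32(84.0)), (68, np.float32(82.0)), (69, np.float32(78.0)), (70, np.float32(71.0)), (71, np.float32(63.0)), (72, np.float32(51.0)), (73, np.float32(40.0)), (74, np.float32(30.0)), (75, np.float32(22.0)), (76, np.float32(17.0)), (77, np.float32(13.0)), (78, np.float32(11.0)), (79, np.float32(10.0)), (80, np.float32(10.0)), (81, np.float32(10.0)), (82, np.float32(10.0)), (83, np.float32(10.0)), (84, np.float32(10.0)), (85, np.float32(10.0)), (86, np.float32(10.0)), (87, np.float32(10.0)), (88, np.float32(10.0)), (89, np.float32(10.0)), (90, np.float32(10.0)), (91, np.float32(9.0))]
far [(-85, np.float32(2.0)), (-84, np.float32(3.0)), (-83, np.float32(4.0)), (-82, np.float32(5.0)), (-81, np.float32(5.0)), (-80, np.float32(7.0)), (-79, np.float32(8.0)), (-78, np.float32(9.0)), (-77, np.float32(9.0)), (-76, np.float32(9.0)), (-75, np.float32(9.0)), (-74, np.float32(10.0)), (-73, np.float32(11.0)), (-72, np.float32(13.0)), (-71, np.float32(18.0)), (-70, np.float32(24.0)), (-69, np.float32(30.0)), (-68, np.float32(37.0)), (-67, np.float32(42.0)), (-66, np.float32(47.0)), (-65, np.float32(46.0)), (-64, np.float32(40.0)), (-63, np.float32(33.0)), (-62, np.float32(28.0)), (-61, np.float32(27.0))]
```

The lateral match is within 0.2 mm. The pallet centre lies about 0.8 mm further along tool x. I shift by that and lower in stages, watching the force.

carry_out([
  [[0,0,0],[0.08,0,0],4.0],
  [[0,0,0],[0,0,0.6],4.0],
  [[0,0,0],[0,0,0.5],4.0],
  [[0,0,0],[0,0,0.5],4.0],
  [[0,0,0],[0,0,0.5],4.0],
  [[0,0,0],[0,0,0],4.0],
])

```text
clock: 10.15
eef_pos: [0.6715, 0.011, 0.0465]
eef_rot: [[0.972, 0.235, -0.001], [0.235, -0.972, 0.0], [-0.001, -0.0, -1.0]]
wrist_force: [0.1, -0.9, -4.2]
finger_gap: 0.563
```

carry_out([
  [[0,0,0],[0,0,0.5],4.0],
  [[0,0,0],[0,0,0.5],4.0],
  [[0,0,0],[0,0,0.5],4.0],
  [[0,0,0],[0,0,0.4],4.0],
  [[0,0,0],[0,0,0.3],4.0],
  [[0,0,0],[0,0,0.2],4.0],
  [[0,0,0],[0,0,0],4.0],
  [[0,0,0],[0,0,0],4.0],
])

```text
clock: 11.15
eef_pos: [0.6721, 0.011, 0.0235]
eef_rot: [[0.972, 0.235, 0.0], [0.235, -0.972, -0.0], [0.0, 0.0, -1.0]]
wrist_force: [-0.2, -0.2, -3.0]
finger_gap: 0.571
```

carry_out([
  [[0,0,0],[-0.05,0,0.15],4.0],
  [[0,0,0],[0,0,0.15],4.0],
  [[0,0,0],[0,0,0.1],4.0],
  [[0,0,0],[0,0,0],4.0],
  [[0,0,0],[0,0,0],4.0],
])

```text
clock: 11.78
eef_pos: [0.6716, 0.0109, 0.0195]
eef_rot: [[0.972, 0.235, 0.0], [0.235, -0.972, -0.0], [0.0, 0.0, -1.0]]
wrist_force: [-0.7, 1.0, -1.8]
finger_gap: 0.563
```

carry_out([
  [[0,0,0],[0,0,0.08],4.0],
  [[0,0,0],[0,0,0],4.0],
  [[0,0,0],[0,0,0],4.0],
])

```text
clock: 12.15
eef_pos: [0.6716, 0.0109, 0.0195]
eef_rot: [[0.972, 0.235, -0.0], [0.235, -0.972, -0.0], [-0.0, 0.0, -1.0]]
wrist_force: [-5.2, 0.7, 5.4]
finger_gap: 0.566
```

Contact with the shoulders (+5 N, height as expected). I release and lift.

carry_out([
  [[0,0,0],[0,0,0],6.6],
  [[0,0,0],[0,0,0],6.6],
  [[0,0,0],[0,0,0],6.6],
  [[0,0,0],[0,0,0],6.6],
  [[0,0,0],[0,0,-2],6.6],
  [[0,0,0],[0,0,-4],6.6],
  [[0,0,0],[0,0,-4],6.6],
  [[0,0,0],[0,0,-4],6.6],
])

```text
clock: 13.15
eef_pos: [0.6719, 0.0109, 0.1617]
eef_rot: [[0.972, 0.235, 0.002], [0.235, -0.972, -0.0], [0.002, 0.001, -1.0]]
wrist_force: [0.1, 0.0, -0.8]
finger_gap: 0.768
```

Run:
```python
from h import *
plate("scene",.034,(671.6,10.9),13.6)
go(.621,-.2245,.15,26.7)
```

```text
scene top face vs ref: centre (u,v) [ 1.1 -1.8] size [102.8  50.7] dyaw 0.2 404 zmed 0.0335
TCP [0.6753 0.0107 0.169 ] psi -76.42 q6 72.8 gap 0.776 F [2.4 0.4 4.2] t 13.2
turn z total 1.3417 rad; shift before turn [-10.82  21.58   1.86] after turn [18.56 15.44  1.86]
```

carry_out([
  [[0,0,0],[-2.5,5.0,0],7.0],
  [[0,0,0],[-2.5,5.0,0],7.0],
  [[0,0,0],[-2.5,5.0,0],7.0],
  [[0,0,0],[-2.5,5.0,0],7.0],
  [[0,0,0],[-0.8,1.6,0],7.0],
  [[0,0,0],[0,0,0],7.0],
])

```text
clock: 13.95
eef_pos: [0.6173, -0.2252, 0.1593]
eef_rot: [[0.973, 0.233, 0.001], [0.233, -0.973, 0.0], [0.001, 0.0, -1.0]]
wrist_force: [0.7, 0.8, 0.4]
finger_gap: 0.819
```

carry_out([
  [[0,0,0.1677],[0,0,0.2],7.0],
  [[0,0,0.1677],[0,0,0.5],7.0],
  [[0,0,0.1677],[0,0,1],7.0],
  [[0,0,0.1677],[0,0,1],7.0],
  [[0,0,0.1677],[0,0,1],7.0],
  [[0,0,0.1677],[0,0,1],7.0],
  [[0,0,0.1677],[0,0,1],7.0],
  [[0,0,0.1677],[0,0,0],7.0],
])

```text
clock: 14.95
eef_pos: [0.6173, -0.2218, 0.1004]
eef_rot: [[0.447, -0.895, -0.002], [-0.895, -0.447, 0.001], [-0.002, 0.001, -1.0]]
wrist_force: [-0.2, -0.1, 0.8]
finger_gap: 0.82
```

Run:
```python
from h import *
go(.621,-.2245,-.002,26.7)
plate("scene",.010,(621,-224.5),116.7)
c,W,k=cam("top"); pallet("top"); save("b1",c[80:200,230:430],4)
```

```text
TCP [ 0.6173 -0.2218  0.1004] psi -153.47 q6 129.0 gap 0.82 F [-0.2 -0.1  0.8] t 14.95
turn z total -0.0031 rad; shift before turn [ 0.43 -0.22 10.24] after turn [ 0.43 -0.22 10.24]
scene top face vs ref: centre (u,v) [-2.7 -0.3] size [ 53.7 100.3] dyaw -1.3 399 zmed 0.0096
top pallet base [669.7   8.7] [175. 141.] 3.6 pins mean [669.2   9.8] yaw 5.8 spread [[ 37.41415592  11.94123668]
 [ 38.19275955  -9.04811827]
 [-38.61006268  13.04231654]
 [-36.99685279 -15.93543495]]
```

View pics/b1.png

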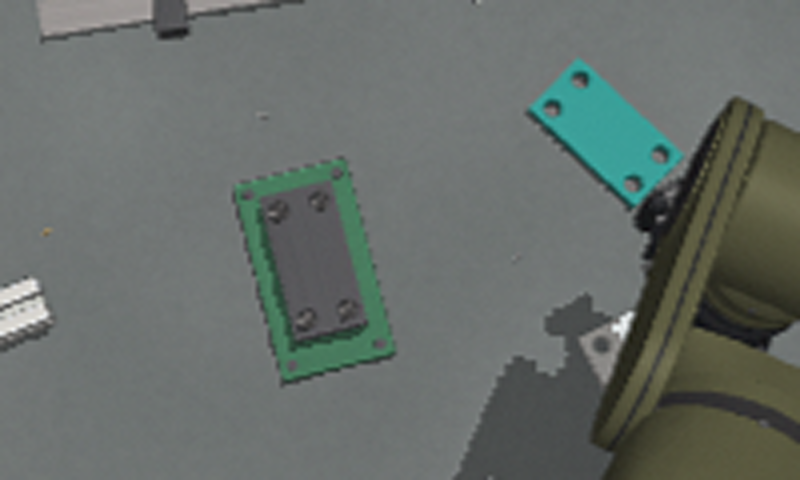

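The top view crop shows the steel plate seated flat on the four pins at (315,260). The arm is over the silver plate, and the turquoise plate at (605,135) is clear of it. Next is the aluminium plate.

carry_out([
  [[0,0,0],[0.43,-0.22,2],6.5],
  [[0,0,0],[0,0,3],6.5],
  [[0,0,0],[0,0,2.5],6.5],
  [[0,0,0],[0,0,1],6.5],
  [[0,0,0],[0,0,0],6.5],
  [[0,0,0],[0,0,0],6.5],
])

```text
clock: 15.85
eef_pos: [0.622, -0.2277, 0.0177]
eef_rot: [[0.45, -0.893, 0.002], [-0.893, -0.45, -0.001], [0.002, -0.001, -1.0]]
wrist_force: [0.2, 0.3, 0.3]
finger_gap: 0.758
```

Run:
```python
from h import *
go(.621,-.2245,-.0025,26.7)
```

```text
TCP [ 0.622  -0.2277  0.0177] psi -153.28 q6 128.5 gap 0.758 F [0.2 0.3 0.3] t 15.85
turn z total 0.0003 rad; shift before turn [-0.33 -0.05  2.02] after turn [-0.33 -0.05  2.02]
```

carry_out([
  [[0,0,0],[-0.33,-0.05,1.0],6.5],
  [[0,0,0],[0,0,0.7],6.5],
  [[0,0,0],[0,0,0.3],6.5],
  [[0,0,0],[0,0,0],6.5],
  [[0,0,0],[0,0,0],4.0],
  [[0,0,0],[0,0,0],4.0],
  [[0,0,0],[0,0,0],4.0],
  [[0,0,0],[0,0,0],4.0],
])

```text
clock: 16.85
eef_pos: [0.6208, -0.2245, -0.0025]
eef_rot: [[0.449, -0.893, 0.002], [-0.893, -0.449, -0.001], [0.001, -0.001, -1.0]]
wrist_force: [0.1, -0.3, 5.0]
finger_gap: 0.567
```

carry_out([
  [[0,0,0],[0,0,0],4.0],
  [[0,0,0],[0,0,-2],4.0],
  [[0,0,0],[0,0,-4],4.0],
  [[0,0,0],[0,0,-4],4.0],
  [[0,0,0],[0,0,-3],4.0],
  [[0,0,0],[0,0,0],4.0],
])

```text
clock: 17.6
eef_pos: [0.6218, -0.2248, 0.1304]
eef_rot: [[0.449, -0.893, 0.006], [-0.893, -0.449, -0.003], [0.005, -0.004, -1.0]]
wrist_force: [1.2, 0.1, -1.3]
finger_gap: 0.568
```

carry_out([
  [[0,0,-0.1677],[0,0,0],4.0],
  [[0,0,-0.1677],[0,0,0],4.0],
  [[0,0,-0.1677],[0,0,0],4.0],
  [[0,0,-0.1677],[0,0,0],4.0],
  [[0,0,-0.1677],[0,0,0],4.0],
  [[0,0,-0.1677],[0,0,0],4.0],
  [[0,0,-0.1677],[0,0,0],4.0],
  [[0,0,-0.1677],[0,0,0],4.0],
])

```text
clock: 18.6
eef_pos: [0.6186, -0.2234, 0.1237]
eef_rot: [[0.971, 0.24, -0.004], [0.24, -0.971, 0.002], [-0.003, -0.003, -1.0]]
wrist_force: [0.0, -0.1, -0.7]
finger_gap: 0.57
```

Run:
```python
from h import *
go(.6715,.011,.12,-76.4)
```

```text
TCP [ 0.6186 -0.2234  0.1237] psi -76.12 q6 51.6 gap 0.57 F [ 0.  -0.1 -0.7] t 18.6
turn z total 0.0049 rad; shift before turn [ 10.76 -21.49   0.39] after turn [ 10.66 -21.54   0.39]
```

carry_out([
  [[0,0,0.0049],[0,0,0],4.0],
  [[0,0,0],[1.9,-3.5,0],4.0],
  [[0,0,0],[2.4,-5.0,0],4.0],
  [[0,0,0],[2.4,-5.0,0],4.0],
  [[0,0,0],[2.4,-5.0,0],4.0],
  [[0,0,0],[1.6,-3.0,0],4.0],
  [[0,0,0],[0,0,0],4.0],
  [[0,0,0],[0,0,0],4.0],
])

```text
clock: 19.6
eef_pos: [0.6741, 0.0094, 0.1255]
eef_rot: [[0.974, 0.228, -0.002], [0.228, -0.974, -0.0], [-0.002, -0.0, -1.0]]
wrist_force: [-0.0, -1.0, -0.9]
finger_gap: 0.564
```

Run:
```python
from h import *
go(.6715,.011,.067,-76.4)
```

```text
TCP [0.6741 0.0094 0.1255] psi -76.8 q6 73.1 gap 0.564 F [-0.  -1.  -0.9] t 19.6
turn z total -0.0070 rad; shift before turn [-0.21 -0.22  5.85] after turn [-0.21 -0.22  5.85]
```

carry_out([
  [[0,0,-0.007],[-0.21,-0.22,1.5],4.0],
  [[0,0,0],[0,0,2.0],4.0],
  [[0,0,0],[0,0,1.6],4.0],
  [[0,0,0],[0,0,0.7],4.0],
  [[0,0,0],[0,0,0],4.0],
  [[0,0,0],[0,0,0],4.0],
])

```text
clock: 20.35
eef_pos: [0.6729, 0.0113, 0.0693]
eef_rot: [[0.972, 0.237, 0.001], [0.237, -0.972, -0.0], [0.001, 0.0, -1.0]]
wrist_force: [-0.3, -0.4, -1.0]
finger_gap: 0.568
```

```bash
cat > al.py <<'E'
from h import *
go(.6715,.011,.067,-76.4)
z=read_state()["eef_pos"][2]
c,W,(K,R,t)=cam("scene")
th=np.radians(13.6);u=np.array([np.cos(th),np.sin(th),0]);v=np.array([-u[1],u[0],0]);o=np.array([.670,.011,0])
zt=z+.0125
A=np.linspace(.025,.06,141);B=np.linspace(-.03,.03,241)
P=o+A[:,None,None]*u+B[None,:,None]*v+[0,0,zt]
uv=cv2.projectPoints(P.reshape(-1,3),cv2.Rodrigues(R)[0],t,K,None)[0].reshape(141,241,2).astype(np.float32)
I=cv2.remap(c,uv[...,0],uv[...,1],cv2.INTER_LINEAR)
save("rect%d"%int(read_state()["clock"]*10),np.vstack([I]),3)
g=I.astype(float).mean(2)
for b in(-.014,.014):
    m=(abs(A[:,None]-.038)<.009)&(abs(B[None]-b)<.010); w=np.where(m,np.clip(150-g,0,None),0)
    print("hole u,v",((w*A[:,None]).sum()/w.sum()*1000).round(1),((w*B[None]).sum()/w.sum()*1000).round(1),g[m].min(),g[m].max())
E
python3 al.py; ls pics
```

```text
TCP [0.6729 0.0113 0.0693] psi -76.31 q6 72.7 gap 0.568 F [-0.3 -0.4 -1. ] t 20.35
turn z total 0.0015 rad; shift before turn [-0.15 -0.    0.23] after turn [-0.15 -0.    0.23]
hole u,v 43.4 -16.5 98.33333333333333 250.0
hole u,v 43.6 11.6 104.33333333333333 251.0
a1.png
a2.png
a3.png
b1.png
rect204.png
scene0.png
top0.png
```

Run:
```python
from h import *
overlay("scene","b2",(190,290,260,380),[],6)
```

```text
Traceback (most recent call last):
  File "h.py", line 50, in overlay
    uv=cv2.projectPoints(np.array(pts,float),cv2.Rodrigues(R)[0],t,K,None)[0].reshape(-1,2)
       ~~~~~~~~~~~~~~~~~^^^^^^^^^^^^^^^^^^^^^^^^^^^^^^^^^^^^^^^^^^^^^^^^^^
cv2.error: OpenCV(4.12.0) /io/opencv/modules/core/src/matrix_expressions.cpp:24: error: (-5:Bad argument) Matrix operand is an empty matrix. in function 'checkOperandsExist'
```

View pics/rect204.png

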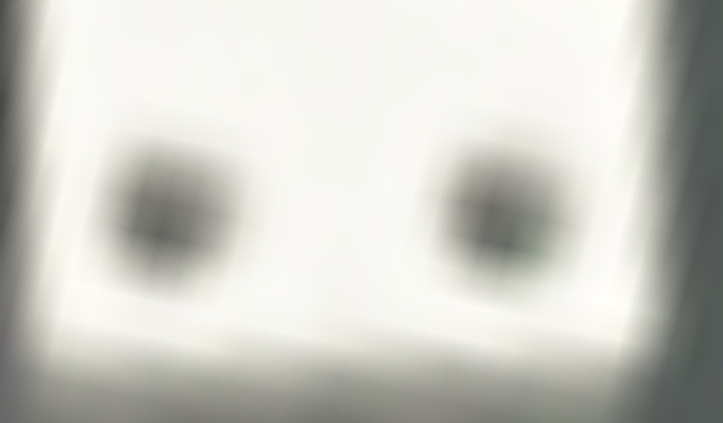

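The rectified crop shows the near holes at (170,213) and (503,213), so the plate centre is about 3.6 mm too far along u and 0.8 mm off in v. I correct that and re-measure.

carry_out([
  [[0,0,0],[-0.36,-0.07,0.1],4.0],
  [[0,0,0],[0,0,0],4.0],
  [[0,0,0],[0,0,0],4.0],
])

```text
clock: 20.82
eef_pos: [0.6686, 0.0112, 0.0676]
eef_rot: [[0.972, 0.237, 0.0], [0.237, -0.972, -0.0], [0.0, 0.0, -1.0]]
wrist_force: [0.0, 0.4, -0.7]
finger_gap: 0.566
```

```bash
sed -i 's/<.009)&(abs(B\[None\]-b)<.010)/<.010)\&(abs(B[None]-b+.001)<.009)/;s/150-g/190-g/;s/-.038)</-.039)</' al.py; python3 al.py
```

```text
TCP [0.6686 0.0112 0.0676] psi -76.31 q6 72.7 gap 0.566 F [ 0.   0.4 -0.7] t 20.825
turn z total 0.0016 rad; shift before turn [0.28 0.09 0.06] after turn [0.28 0.09 0.06]
hole u,v 38.8 -15.2 107.66666666666667 250.66666666666666
hole u,v 39.2 12.7 109.33333333333333 252.0
```

carry_out([
  [[0,0,0],[0,0,0.5],4.0],
  [[0,0,0],[0,0,0.5],4.0],
  [[0,0,0],[0,0,0.5],4.0],
  [[0,0,0],[0,0,0.5],4.0],
  [[0,0,0],[0,0,0],4.0],
])

```text
clock: 21.5
eef_pos: [0.6681, 0.0112, 0.0467]
eef_rot: [[0.972, 0.237, -0.001], [0.237, -0.972, 0.0], [-0.001, -0.0, -1.0]]
wrist_force: [-0.4, 0.9, -1.7]
finger_gap: 0.568
```

carry_out([
  [[0,0,0],[0,0,0.4],4.0],
  [[0,0,0],[0,0,0.4],4.0],
  [[0,0,0],[0,0,0.3],4.0],
  [[0,0,0],[0,0,0.2],4.0],
  [[0,0,0],[0,0,0],4.0],
  [[0,0,0],[0,0,0],4.0],
])

```text
clock: 22.25
eef_pos: [0.6687, 0.0112, 0.0347]
eef_rot: [[0.972, 0.237, 0.0], [0.237, -0.972, -0.0], [0.0, 0.0, -1.0]]
wrist_force: [-0.4, 0.2, -1.5]
finger_gap: 0.564
```

carry_out([
  [[0,0,0],[0,0,0.15],4.0],
  [[0,0,0],[0,0,0.15],4.0],
  [[0,0,0],[0,0,0.08],4.0],
  [[0,0,0],[0,0,0],4.0],
  [[0,0,0],[0,0,0],4.0],
])

```text
clock: 22.88
eef_pos: [0.6688, 0.0112, 0.0315]
eef_rot: [[0.972, 0.237, 0.0], [0.237, -0.972, -0.0], [0.0, 0.0, -1.0]]
wrist_force: [-4.0, 0.4, 5.3]
finger_gap: 0.567
```

carry_out([
  [[0,0,0],[0,0,0],6.6],
  [[0,0,0],[0,0,0],6.6],
  [[0,0,0],[0,0,0],6.6],
  [[0,0,0],[0,0,0],6.6],
  [[0,0,0],[0,0,-2],6.6],
  [[0,0,0],[0,0,-4],6.6],
  [[0,0,0],[0,0,-4],6.6],
  [[0,0,0],[0,0,0],6.6],
])

```text
clock: 23.88
eef_pos: [0.6722, 0.011, 0.1379]
eef_rot: [[0.972, 0.237, 0.011], [0.237, -0.972, -0.001], [0.011, 0.003, -1.0]]
wrist_force: [-0.4, 0.8, -0.6]
finger_gap: 0.772
```

Run:
```python
from h import *
go(.4315,.0125,.12,48.2)
plate("scene",.044,(670,11),13.6)
```

```text
TCP [0.6722 0.011  0.1379] psi -76.31 q6 72.7 gap 0.772 F [-0.4  0.8 -0.6] t 23.875
turn z total 0.9685 rad; shift before turn [-23.36  -5.84   1.53] after turn [-18.05  15.94   1.53]
scene top face vs ref: centre (u,v) [ 0.9 -1.2] size [ 50.6 102.5] dyaw -0.4 440 zmed 0.0435
```

The aluminium plate is seated, with its top at 43.5 mm. Now the tube.

carry_out([
  [[0,0,0],[-4.7,-1.2,0],7.5],
  [[0,0,0],[-4.7,-1.2,0],7.5],
  [[0,0,0],[-4.7,-1.2,0],7.5],
  [[0,0,0],[-4.7,-1.2,0],7.5],
  [[0,0,0],[-4.5,-1.1,0],7.5],
  [[0,0,0],[0,0,0],7.5],
])

```text
clock: 24.68
eef_pos: [0.4247, 0.0137, 0.1288]
eef_rot: [[0.972, 0.237, -0.003], [0.237, -0.972, 0.0], [-0.003, -0.001, -1.0]]
wrist_force: [0.4, -0.1, 0.3]
finger_gap: 0.879
```

carry_out([
  [[0,0,0.1614],[0,0,0],7.5],
  [[0,0,0.1614],[0,0,0],7.5],
  [[0,0,0.1614],[0,0,0],7.5],
  [[0,0,0.1614],[0,0,0],7.5],
  [[0,0,0.1614],[0,0,1],7.5],
  [[0,0,0.1614],[0,0,2],7.5],
  [[0,0,0],[0,0,2],7.5],
  [[0,0,0],[0,0,0],7.5],
])

```text
clock: 25.68
eef_pos: [0.4273, 0.0135, 0.0789]
eef_rot: [[0.745, -0.667, -0.004], [-0.667, -0.745, 0.0], [-0.004, 0.003, -1.0]]
wrist_force: [-0.3, 0.4, 0.0]
finger_gap: 0.876
```

Run:
```python
from h import *
go(.4315,.0125,.012,48.2)
```

```text
TCP [0.4273 0.0135 0.0789] psi -131.8 q6 126.4 gap 0.876 F [-0.3  0.4  0. ] t 25.675
turn z total 0.0000 rad; shift before turn [ 0.41 -0.22  6.69] after turn [ 0.41 -0.22  6.69]
```

carry_out([
  [[0,0,0],[0.41,-0.22,1],7.5],
  [[0,0,0],[0,0,3],7.5],
  [[0,0,0],[0,0,2],7.5],
  [[0,0,0],[0,0,0.8],7.5],
  [[0,0,0],[0,0,0],3.2],
  [[0,0,0],[0,0,0],3.2],
  [[0,0,0],[0,0,0],3.2],
  [[0,0,0],[0,0,0],3.2],
])

```text
clock: 26.68
eef_pos: [0.4341, 0.0122, 0.014]
eef_rot: [[0.746, -0.666, 0.003], [-0.666, -0.746, -0.0], [0.002, -0.002, -1.0]]
wrist_force: [0.3, 1.0, 5.0]
finger_gap: 0.457
```

carry_out([
  [[0,0,0],[0,0,0],3.2],
  [[0,0,0],[0,0,0],3.2],
  [[0,0,0],[0,0,-2],3.2],
  [[0,0,0],[0,0,-4],3.2],
  [[0,0,0],[0,0,-5],3.2],
  [[0,0,0],[0,0,-3],3.2],
  [[0,0,0],[0,0,0],3.2],
])

```text
clock: 27.55
eef_pos: [0.434, 0.0122, 0.1547]
eef_rot: [[0.746, -0.666, 0.005], [-0.666, -0.746, -0.0], [0.004, -0.003, -1.0]]
wrist_force: [-0.9, 0.2, -3.9]
finger_gap: 0.455
```

Run:
```python
from h import *
go(.487,.386,.15,79.4)
```

```text
TCP [0.434  0.0122 0.1547] psi -131.79 q6 126.3 gap 0.455 F [-0.9  0.2 -3.9] t 27.55
turn z total -0.5445 rad; shift before turn [-20.96 -31.39   0.48] after turn [ -1.67 -37.71   0.48]
```

carry_out([
  [[0,0,-0.1361],[0,0,0],3.2],
  [[0,0,-0.1361],[0,0,0],3.2],
  [[0,0,-0.1361],[0,0,0],3.2],
  [[0,0,-0.1361],[0,0,0],3.2],
  [[0,0,0],[-0.2,-4.5,0],3.2],
  [[0,0,0],[-0.2,-5.4,0],3.2],
  [[0,0,0],[-0.2,-5.4,0],3.2],
  [[0,0,0],[-0.2,-5.4,0],3.2],
])

```text
clock: 28.55
eef_pos: [0.4613, 0.2184, 0.1493]
eef_rot: [[0.983, -0.184, -0.004], [-0.184, -0.983, -0.002], [-0.004, 0.003, -1.0]]
wrist_force: [0.7, -0.8, -3.3]
finger_gap: 0.456
```

carry_out([
  [[0,0,0],[-0.2,-5.4,0],3.2],
  [[0,0,0],[-0.2,-5.4,0],3.2],
  [[0,0,0],[-0.3,-3.7,0],3.2],
  [[0,0,0],[-0.2,-2.5,0],3.2],
  [[0,0,0],[0,0,0],3.2],
  [[0,0,0],[0,0,0],3.2],
])

```text
clock: 29.3
eef_pos: [0.4843, 0.3848, 0.1501]
eef_rot: [[0.983, -0.184, -0.003], [-0.184, -0.983, -0.003], [-0.003, 0.003, -1.0]]
wrist_force: [0.3, -0.2, -2.1]
finger_gap: 0.458
```

Run:
```python
from h import *
go(.487,.386,.027,79.4)
```

```text
TCP [0.4843 0.3848 0.1501] psi -100.6 q6 134.1 gap 0.458 F [ 0.3 -0.2 -2.1] t 29.3
turn z total -0.0001 rad; shift before turn [ 0.28 -0.21 12.31] after turn [ 0.28 -0.21 12.31]
```

carry_out([
  [[0,0,0],[0.2,-0.2,3],3.2],
  [[0,0,0],[0,0,4],3.2],
  [[0,0,0],[0,0,3],3.2],
  [[0,0,0],[0,0,1.5],3.2],
  [[0,0,0],[0,0,0.7],3.2],
  [[0,0,0],[0,0,0],3.2],
])

```text
clock: 30.05
eef_pos: [0.4882, 0.3875, 0.0312]
eef_rot: [[0.983, -0.184, 0.001], [-0.184, -0.983, 0.0], [0.0, -0.0, -1.0]]
wrist_force: [-0.9, 0.2, -2.8]
finger_gap: 0.462
```

carry_out([
  [[0,0,0],[0,0,0],6.0],
  [[0,0,0],[0,0,0],6.0],
  [[0,0,0],[0,0,0],6.0],
  [[0,0,0],[0,0,-3],6.0],
  [[0,0,0],[0,0,-5],6.0],
  [[0,0,0],[0,0,-5],6.0],
  [[0,0,0],[0,0,-2],6.0],
  [[0,0,0],[0,0,0],6.0],
])

```text
clock: 31.05
eef_pos: [0.4885, 0.3882, 0.1825]
eef_rot: [[0.983, -0.184, 0.003], [-0.184, -0.983, 0.002], [0.003, -0.003, -1.0]]
wrist_force: [-0.5, -0.6, -0.5]
finger_gap: 0.703
```

Run:
```python
from h import *
go(.6325,.235,.12,21.15)
```

```text
TCP [0.4885 0.3882 0.1825] psi -100.6 q6 134.1 gap 0.703 F [-0.5 -0.6 -0.5] t 31.05
turn z total 1.0167 rad; shift before turn [16.95 12.42  6.27] after turn [19.48 -7.88  6.27]
```

carry_out([
  [[0,0,0],[3.4,2.48,0],7],
  [[0,0,0],[3.4,2.48,0],7],
  [[0,0,0],[3.4,2.48,0],7],
  [[0,0,0],[3.4,2.48,0],7],
  [[0,0,0],[3.35,2.5,0],7],
  [[0,0,-0.1771],[0,0,0],7],
  [[0,0,-0.1771],[0,0,0],7],
  [[0,0,-0.1771],[0,0,0],7],
])

```text
clock: 32.05
eef_pos: [0.63, 0.2336, 0.1766]
eef_rot: [[0.939, 0.344, -0.006], [0.344, -0.939, -0.002], [-0.006, -0.0, -1.0]]
wrist_force: [0.4, -0.3, 0.1]
finger_gap: 0.819
```

carry_out([
  [[0,0,-0.1771],[0,0,0.5],7],
  [[0,0,-0.1771],[0,0,0.5],7],
  [[0,0,-0.1771],[0,0,0.5],7],
  [[0,0,-0.1771],[0,0,0.5],7],
  [[0,0,-0.1771],[0,0,0.5],7],
  [[0,0,-0.1771],[0,0,0.5],7],
  [[0,0,-0.1771],[0,0,0.5],7],
  [[0,0,-0.1771],[0,0,0.5],7],
])

```text
clock: 33.05
eef_pos: [0.6297, 0.2338, 0.1366]
eef_rot: [[-0.197, 0.98, -0.006], [0.98, 0.197, -0.002], [-0.0, -0.006, -1.0]]
wrist_force: [0.4, 0.2, 0.0]
finger_gap: 0.818
```

carry_out([
  [[0,0,-0.1771],[0,0,2],6],
  [[0,0,0],[0,0,3],6],
  [[0,0,0],[0,0,1],6],
  [[0,0,0],[0,0,0],6],
])

```text
clock: 33.55
eef_pos: [0.63, 0.2339, 0.0781]
eef_rot: [[-0.361, 0.933, -0.004], [0.933, 0.361, -0.001], [0.0, -0.005, -1.0]]
wrist_force: [-0.1, -0.4, 0.2]
finger_gap: 0.704
```

Run:
```python
from h import *
go(.6325,.235,.007,21.15)
```

```text
TCP [0.63   0.2339 0.0781] psi 21.15 q6 -5.4 gap 0.704 F [-0.1 -0.4  0.2] t 33.55
turn z total 0.0001 rad; shift before turn [0.01 0.3  7.11] after turn [0.01 0.3  7.11]
```

carry_out([
  [[0,0,0],[0,0.25,2],6],
  [[0,0,0],[0,0,3],6],
  [[0,0,0],[0,0,1.5],6],
  [[0,0,0],[0,0,0.5],6],
  [[0,0,0],[0,0,0],2.2],
  [[0,0,0],[0,0,0],2.2],
  [[0,0,0],[0,0,0],2.2],
  [[0,0,0],[0,0,0],2.2],
])

```text
clock: 34.55
eef_pos: [0.6349, 0.2355, 0.0122]
eef_rot: [[-0.361, 0.933, 0.002], [0.933, 0.361, 0.001], [-0.0, 0.003, -1.0]]
wrist_force: [-0.2, 0.7, 5.0]
finger_gap: 0.336
```

carry_out([
  [[0,0,0],[0,0,0],2.2],
  [[0,0,0],[0,0,0],2.2],
  [[0,0,0],[0,0,-2],2.2],
  [[0,0,0],[0,0,-4],2.2],
  [[0,0,0],[0,0,-5],2.2],
  [[0,0,0],[0,0,-4],2.2],
  [[0,0,0],[0,0,0],2.2],
])

```text
clock: 35.42
eef_pos: [0.6362, 0.236, 0.1665]
eef_rot: [[-0.361, 0.933, 0.009], [0.933, 0.361, 0.002], [-0.001, 0.009, -1.0]]
wrist_force: [0.4, -0.7, -1.6]
finger_gap: 0.338
```

Run:
```python
from h import *
th=np.radians(13.1);y=np.array([-np.sin(th),np.cos(th)]);b=np.array([.473,-.395])
print("profile",b+.032*y,"brass",b-.048*y)
go(*(b+.032*y),.15,21.15)
```

```text
profile [ 0.46574716 -0.36383277] brass [ 0.48387926 -0.44175085]
TCP [0.6362 0.236  0.1665] psi 21.16 q6 -5.3 gap 0.338 F [ 0.4 -0.7 -1.6] t 35.425
turn z total 0.0002 rad; shift before turn [-49.78 -37.57   1.36] after turn [-49.79 -37.55   1.36]
```

carry_out([
  [[0,0,0],[-2.5,-1.9,0],2.2],
  [[0,0,0],[-4.15,-3.13,0],2.2],
  [[0,0,0],[-4.15,-3.13,0],2.2],
  [[0,0,0],[-4.15,-3.13,0],2.2],
  [[0,0,0],[-4.15,-3.13,0],2.2],
  [[0,0,0],[-4.15,-3.13,0],2.2],
  [[0,0,0],[-4.15,-3.13,0],2.2],
  [[0,0,0],[-4.15,-3.13,0],2.2],
])

```text
clock: 36.42
eef_pos: [0.5237, -0.1459, 0.1587]
eef_rot: [[-0.361, 0.933, -0.003], [0.933, 0.361, 0.001], [0.002, -0.002, -1.0]]
wrist_force: [1.2, 0.9, -0.2]
finger_gap: 0.334
```

carry_out([
  [[0,0,0],[-4.15,-3.13,0],2.2],
  [[0,0,0],[-4.15,-3.13,0],2.2],
  [[0,0,0],[-4.15,-3.13,0],2.2],
  [[0,0,0],[-3.8,-2.9,0],2.2],
  [[0,0,0],[-2.0,-1.5,0],2.2],
  [[0,0,0],[0,0,0],2.2],
  [[0,0,0],[0,0,0],2.2],
])

```text
clock: 37.3
eef_pos: [0.4624, -0.3638, 0.1593]
eef_rot: [[-0.361, 0.933, -0.002], [0.933, 0.361, 0.002], [0.003, -0.001, -1.0]]
wrist_force: [-0.6, -0.1, -0.7]
finger_gap: 0.336
```

Run:
```python
from h import *
go(.4657,-.3638,.023,21.15)
```

```text
TCP [ 0.4624 -0.3638  0.1593] psi 21.17 q6 -64.6 gap 0.336 F [-0.6 -0.1 -0.7] t 37.3
turn z total 0.0003 rad; shift before turn [-0.16  0.31 13.62] after turn [-0.16  0.31 13.62]
```

carry_out([
  [[0,0,0],[-0.1,0.1,3],2.2],
  [[0,0,0],[0,0,4],2.2],
  [[0,0,0],[0,0,3.5],2.2],
  [[0,0,0],[0,0,2],2.2],
  [[0,0,0],[0,0,0.8],2.2],
  [[0,0,0],[0,0,0],2.2],
])

```text
clock: 38.05
eef_pos: [0.4647, -0.3654, 0.0281]
eef_rot: [[-0.361, 0.932, 0.0], [0.932, 0.361, -0.0], [-0.0, 0.0, -1.0]]
wrist_force: [0.4, 0.2, -0.3]
finger_gap: 0.333
```

carry_out([
  [[0,0,0],[0,0,0],5],
  [[0,0,0],[0,0,0],5],
  [[0,0,0],[0,0,0],5],
  [[0,0,0],[0,0,-3],5],
  [[0,0,0],[0,0,-5],5],
  [[0,0,0],[0,0,-5],5],
  [[0,0,0],[0,0,0],5],
])

```text
clock: 38.92
eef_pos: [0.4669, -0.368, 0.1643]
eef_rot: [[-0.361, 0.933, 0.008], [0.933, 0.361, -0.008], [-0.01, 0.005, -1.0]]
wrist_force: [-0.2, -0.3, 0.5]
finger_gap: 0.587
```

Run:
```python
from h import *
go(.4395,-.1795,.12,-77.5)
```

```text
TCP [ 0.4669 -0.368   0.1643] psi 21.16 q6 -64.6 gap 0.587 F [-0.2 -0.3  0.5] t 38.925
turn z total -1.4196 rad; shift before turn [18.61  4.23  4.26] after turn [-1.38 19.03  4.26]
```

carry_out([
  [[0,0,0],[3,0.7,0],6],
  [[0,0,0],[4.6,1.1,0],6],
  [[0,0,0],[4.6,1.1,0],6],
  [[0,0,0],[4.6,1.0,0],6],
  [[0,0,0],[1.8,0.4,0],6],
  [[0,0,-0.1774],[0,0,0],6],
  [[0,0,-0.1774],[0,0,0],6],
  [[0,0,-0.1774],[0,0,0],6],
])

```text
clock: 39.92
eef_pos: [0.4372, -0.1769, 0.1573]
eef_rot: [[-0.788, 0.616, -0.0], [0.616, 0.788, -0.0], [0.0, -0.0, -1.0]]
wrist_force: [0.3, -0.1, -0.1]
finger_gap: 0.702
```

carry_out([
  [[0,0,-0.1774],[0,0,0],6],
  [[0,0,-0.1774],[0,0,1],6],
  [[0,0,-0.1774],[0,0,2],6],
  [[0,0,-0.1774],[0,0,2],6],
  [[0,0,-0.1774],[0,0,2],6],
  [[0,0,0],[0,0,1],6],
  [[0,0,0],[0,0,0],6],
])

```text
clock: 40.8
eef_pos: [0.4367, -0.1765, 0.0769]
eef_rot: [[-0.977, -0.213, -0.002], [-0.213, 0.977, 0.001], [0.001, 0.001, -1.0]]
wrist_force: [0.1, 0.7, 0.5]
finger_gap: 0.705
```

Run:
```python
from h import *
go(.4395,-.1795,-.004,-77.5)
for x in ("scene","top"):
    c,W,k=cam(x); save("c"+x,c,1.25)
```

```text
TCP [ 0.4367 -0.1765  0.0769] psi 102.31 q6 -130.8 gap 0.705 F [0.1 0.7 0.5] t 40.8
turn z total -0.0033 rad; shift before turn [-0.22 -0.36  8.09] after turn [-0.22 -0.36  8.09]
```

View pics/cscene.png

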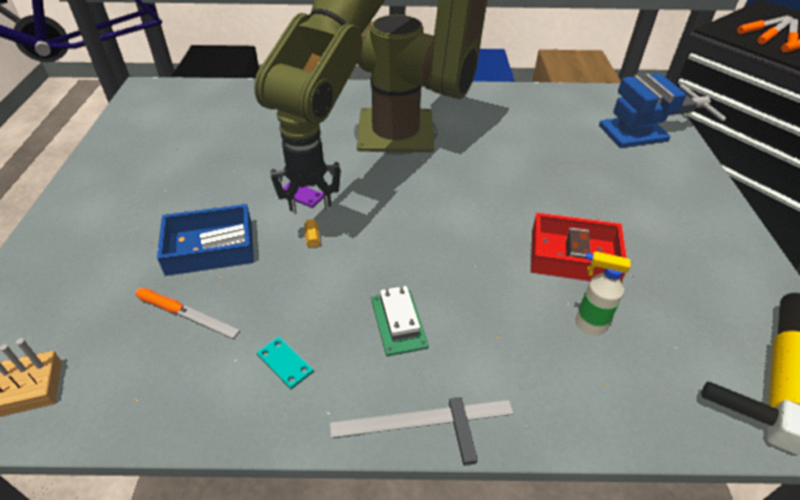

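All pieces are where I put them: profile in the blue bin at (222,238), tube in the red bin at (578,240), both plates stacked at (400,312). Brass is last.

carry_out([
  [[0,0,0],[-0.22,-0.36,2],6],
  [[0,0,0],[0,0,3],6],
  [[0,0,0],[0,0,1.8],6],
  [[0,0,0],[0,0,0.8],6],
  [[0,0,0],[0,0,0],6],
  [[0,0,0],[0,0,0],2.2],
  [[0,0,0],[0,0,0],2.2],
  [[0,0,0],[0,0,0],2.2],
])

```text
clock: 41.9
eef_pos: [0.4411, -0.1801, 0.0032]
eef_rot: [[-0.976, -0.216, 0.002], [-0.216, 0.976, -0.001], [-0.002, -0.001, -1.0]]
wrist_force: [-1.5, 0.6, 6.7]
finger_gap: 0.337
```

carry_out([
  [[0,0,0],[0,0,0],2.2],
  [[0,0,0],[0,0,0],2.2],
  [[0,0,0],[0,0,-2],2.2],
  [[0,0,0],[0,0,-4],2.2],
  [[0,0,0],[0,0,-5],2.2],
  [[0,0,0],[0,0,-4],2.2],
  [[0,0,0],[0,0,0],2.2],
])

```text
clock: 42.78
eef_pos: [0.4423, -0.1807, 0.1556]
eef_rot: [[-0.976, -0.216, 0.007], [-0.216, 0.976, -0.004], [-0.006, -0.005, -1.0]]
wrist_force: [-0.1, 0.4, -3.1]
finger_gap: 0.333
```

Run:
```python
from h import *
go(.484,-.4415,.15,-77.5)
```

```text
TCP [ 0.4423 -0.1807  0.1556] psi 102.48 q6 -131.1 gap 0.333 F [-0.1  0.4 -3.1] t 42.775
turn z total -0.0004 rad; shift before turn [  1.57 -26.36   0.69] after turn [  1.58 -26.36   0.69]
```

carry_out([
  [[0,0,0],[0.2,-2.5,0],2.2],
  [[0,0,0],[0.3,-5,0],2.2],
  [[0,0,0],[0.3,-5,0],2.2],
  [[0,0,0],[0.3,-5,0],2.2],
  [[0,0,0],[0.3,-5,0],2.2],
  [[0,0,0],[0.2,-3.8,0],2.2],
  [[0,0,0],[0,0,0],2.2],
  [[0,0,0],[0,0,0],2.2],
])

```text
clock: 43.78
eef_pos: [0.4804, -0.4385, 0.149]
eef_rot: [[-0.976, -0.216, -0.003], [-0.216, 0.976, 0.003], [0.002, 0.004, -1.0]]
wrist_force: [-0.2, 0.4, -3.0]
finger_gap: 0.333
```

Run:
```python
from h import *
go(.484,-.4415,.015,-77.5)
```

```text
TCP [ 0.4804 -0.4385  0.149 ] psi 102.46 q6 -149.6 gap 0.333 F [-0.2  0.4 -3. ] t 43.775
turn z total -0.0006 rad; shift before turn [-0.32 -0.42 13.4 ] after turn [-0.32 -0.42 13.4 ]
```

carry_out([
  [[0,0,0],[-0.2,-0.3,3],2.2],
  [[0,0,0],[0,0,4],2.2],
  [[0,0,0],[0,0,3],2.2],
  [[0,0,0],[0,0,2],2.2],
  [[0,0,0],[0,0,0.7],2.2],
  [[0,0,0],[0,0,0],2.2],
])

```text
clock: 44.52
eef_pos: [0.4842, -0.4422, 0.025]
eef_rot: [[-0.976, -0.216, 0.0], [-0.216, 0.976, -0.0], [-0.0, -0.0, -1.0]]
wrist_force: [-0.2, -0.2, -2.0]
finger_gap: 0.337
```

Run:
```python
from h import *
go(.484,-.4415,.015,-77.5)
```

```text
TCP [ 0.4842 -0.4422  0.025 ] psi 102.49 q6 -149.6 gap 0.337 F [-0.2 -0.2 -2. ] t 44.525
turn z total -0.0001 rad; shift before turn [0.   0.07 1.  ] after turn [0.   0.07 1.  ]
```

Lower slightly more, release a little, lift clear, and move aside for a final look.

carry_out([
  [[0,0,0],[0,0,0.6],2.2],
  [[0,0,0],[0,0,0],2.2],
  [[0,0,0],[0,0,0],3.9],
  [[0,0,0],[0,0,0],3.9],
  [[0,0,0],[0,0,0],3.9],
  [[0,0,0],[0,0,-2],3.9],
  [[0,0,0],[0,0,-5],3.9],
  [[0,0,0],[0,0,-5],3.9],
])

```text
clock: 45.52
eef_pos: [0.4839, -0.4422, 0.1412]
eef_rot: [[-0.976, -0.216, 0.0], [-0.216, 0.976, -0.0], [-0.0, -0.0, -1.0]]
wrist_force: [0.4, -0.4, 0.2]
finger_gap: 0.457
```

carry_out([
  [[0,0,0],[0,0,-5],3.9],
  [[0,0,0],[0,4,0],3.9],
  [[0,0,0],[0,5,0],3.9],
  [[0,0,0],[0,5,0],3.9],
  [[0,0,0],[0,5,0],3.9],
  [[0,0,0],[0,3,0],3.9],
  [[0,0,0],[0,0,0],3.9],
  [[0,0,0],[0,0,0],3.9],
])

```text
clock: 46.52
eef_pos: [0.4369, -0.2281, 0.19]
eef_rot: [[-0.976, -0.216, 0.002], [-0.216, 0.976, -0.001], [-0.001, -0.002, -1.0]]
wrist_force: [-0.3, 0.3, 0.3]
finger_gap: 0.459
```

Run:
```python
from h import *
print(read_state()["eef_pos"],read_state()["clock"])
plate("scene",.044,(670,11),13.6); plate("top",.044,(670,11),13.6)
for n in("top","scene"):
    c,W,k=cam(n)
    for l in "steel_tube alu_profile brass_hex spray_bottle file".split():
        for d in outline_of(l,n)[:1]:
            q=W[d["mask"]]; q=q[~np.isnan(q[:,0])]; zt=np.percentile(q[:,2],90); q=q[abs(q[:,2]-zt)<.006]
            r=cv2.minAreaRect((q[:,:2]*1000).astype(np.float32)); print(n,l,round(d["p"],2),"z",zt.round(3),np.round(r[0]),np.round(r[1]))
    if n=="top": save("d1",c,1.25)
```

```text
[ 0.43685858 -0.22812214  0.18995198] 46.525
scene top face vs ref: centre (u,v) [ 0.8 -1. ] size [ 50.2 102.2] dyaw -0.5 423 zmed 0.0436
top top face vs ref: centre (u,v) [-0.1  3.4] size [ 49.9 100.8] dyaw -0.2 383 zmed 0.0435
top steel_tube 0.79 z 0.047 [485. 391.] [42. 80.]
top brass_hex 0.69 z 0.033 [ 481. -437.] [62. 23.]
top spray_bottle 0.77 z 0.174 [658. 366.] [73. 20.]
top file 0.89 z 0.024 [ 634. -444.] [108.  23.]
scene steel_tube 0.66 z 0.047 [496. 385.] [40. 99.]
scene alu_profile 0.89 z 0.036 [ 467. -366.] [35. 89.]
scene brass_hex 0.72 z 0.033 [ 482. -442.] [68. 25.]
scene file 0.81 z 0.024 [ 639. -448.] [113.  23.]
```

View pics/d1.png

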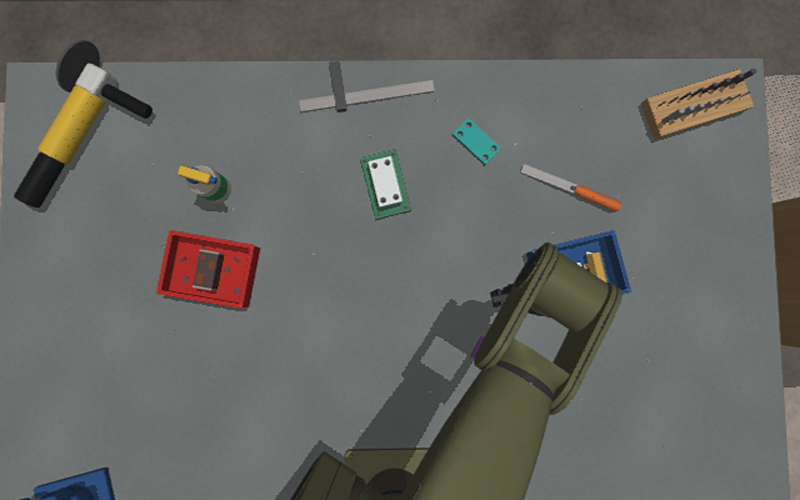

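The final view shows the tube lying in the red bin, the brass in the blue bin, both plates stacked with the pins through at (385,183), and the bottle and file unmoved. The scene camera confirms the profile lying in the blue bin. I hand in.

```bash
python3 -c "
from plant import *
print(job_done())"
```

```text
the job is handed in; nothing more can be done
None
```

I handed the job in at about 47 s on the robot clock. `job_done()` reported no verdict.

- **Plates:** I lowered the steel plate onto the pin shoulders until the wrist force showed about 5 N of contact, released it, then did the same with the aluminium plate on top. The last check found the stack level, with its top at 43.5 mm against a nominal 44 mm. Its direction is within about 0.5° of the pallet.
- **Off-cuts:** The tube lies in the red bin. The profile and the brass bar lie flat in the blue bin.
- **Bystanders:** The file was within about 2 mm of its first position in both cameras. The spray bottle was within 1 mm in the top view. In the last scene picture the network did not report the bottle.

**Checks that disagreed:**
- The two cameras differ by about 3–4 mm in absolute position. The top view put the stack 3.4 mm off my reference centre, while the scene view put it about 1 mm off. I therefore aligned the plates to the pins within the scene camera only. The plates went down over the pins without resistance.
- In the last top picture the arm hid the profile, so only the scene camera confirmed it there.

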